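# Sweep the plaster offcuts into the waste tray

### The job

Clear the work board in the dental lab: with your fingertips, sweep all three plaster offcuts along the board and over its end into the empty metal waste tray that stands against it. Push them only, do not pick any of them up. Leave the two casts and the small bottle on the board, and everything else on the bench, standing where they are.

Things in the scene. Friction and masses are not known exactly. Their poses are not given: they have to be found in the camera images.
- board: the fixed work board: a slab with a flat grey top, 280 mm (its x) by 340 mm (its y), its top 45 mm above the bench. Plain edges, nothing raised round them. Origin at the centre of its underside, on the bench; z up. It does not move
- waste_tray: the empty one of two equal open metal trays on the bench, one against each end of the board (+y and -y; which varies). 270 mm (x, along the board's end) by 125 mm (y), 32 mm high, walls and floor 3 mm: its rim is 13 mm below the board's top, 1.5 mm from the board's side. Fixed. Origin at the centre of its underside, axes parallel to the board's
- tool_tray: the same tray at the other end of the board, with a wax knife, a carver and plaster nippers lying in it; nothing stands above its 32 mm rim. Fixed. Origin and axes as for the waste tray
- offcut1: a lump of off-white plaster broken off a cast, flat below, with sides leaning in slightly, about 32 x 24 mm in plan and 15 mm high, 16 g give or take 40 %; it lies loose on the board, apart from the others. Origin at the middle of its footprint, at half its height; z up as it lies
- offcut2: a lump of off-white plaster broken off a cast, flat below, with sides leaning in slightly, about 29 x 26 mm in plan and 14 mm high, 14 g give or take 40 %; it lies loose on the board, apart from the others. Origin at the middle of its footprint, at half its height; z up as it lies
- offcut3: a lump of off-white plaster broken off a cast, flat below, with sides leaning in slightly, about 36 x 24 mm in plan and 16 mm high, 20 g give or take 40 %; it lies loose on the board, apart from the others. Origin at the middle of its footprint, at half its height; z up as it lies
- cast_upper: a dental cast of an upper jaw in off-white plaster, teeth up, 53 mm (x) by 62 mm (y), 35 mm high, 110 g, standing loose on the board near the line midway between its front and back edges. Origin at the centre of its base
- cast_lower: the same for a lower jaw, 53 x 62 x 35 mm, 100 g, standing on the same line. Origin at the centre of its base
- dropper: a small brown bottle with a white cap, 34 mm across, 58 mm high, 50 g, standing loose on the same line of the board. Origin at the centre of its base
- mixing_bowl: a green mixing bowl, 120 mm across, 65 mm high, on the bench to the left of the board. Origin at the centre of its base
- spatula: a 200 mm spatula lying on the bench beyond the board. Origin under the middle of the tool, on the bench
- spray_can: a blue spray can with a white cap, 54 mm across, 170 mm high, on the bench to the right of the board. Origin at the centre of its base
- jar: a white jar with a black lid, 64 mm across, 70 mm high, on the bench beyond the board. Origin at the centre of its base

How it is judged:
At the end, for the whole second after the job is handed in: All three offcuts lie at rest in the waste tray: each one's middle is inside the tray's walls and less than 42 mm above the bench (x of offcut1 in the frame of waste_tray between -0.132 and 0.132 m and y of offcut1 in the frame of waste_tray between -0.0595 and 0.0595 m and z of each of offcut1, offcut2, offcut3 in the frame of waste_tray below 0.042 m and linear speed of each of offcut1, offcut2, offcut3 below 0.03 m/s and x of offcut2 in the frame of waste_tray between -0.132 and 0.132 m and y of offcut2 in the frame of waste_tray between -0.0595 and 0.0595 m and x of offcut3 in the frame of waste_tray between -0.132 and 0.132 m and y of offcut3 in the frame of waste_tray between -0.0595 and 0.0595 m); the robot touches nothing.
It fails at once if a cast or the bottle on the board is shifted by more than 12 mm or knocked over (distance of any of cast_upper, cast_lower, dropper from where it was at the start of the episode above 0.012 m).
It fails at once if the bowl, spatula, spray can or jar on the bench is shifted by more than 12 mm (distance of any of mixing_bowl, spatula, spray_can, jar from where it was at the start of the episode above 0.012 m).
It fails at once if an offcut is lifted: it rises more than 15 mm above where it lay on the board (height (world z) of offcut1 above 0.0675 m or height (world z) of offcut2 above 0.067 m or height (world z) of offcut3 above 0.068 m).
It also fails if it takes over 64 s, if anything falls off the work surface, if the arm or the gripper's body presses on something with over 40 N, if the wrist force passes 120 N, or if a joint passes its speed limit or range.

### The arm

A 6-joint arm with a two-finger parallel gripper is mounted at the origin on the work surface. World frame = base frame: x ahead of the robot, y to its left, z up, the work surface at z = 0. Lengths are in m, angles in rad, forces in N, time in s.
With the tool pointing down it reaches from about 0.35 to 1 m from the base axis. Payload 7.1 kg.
Tool frame: the origin (TCP) lies on the front face of the gripper's body, between the roots of the fingers; the fingertips stand 73 mm ahead of it and the grasp point (between the pads) lies 54 mm ahead of it (env.hold_point_z is the distance from the TCP to the grasp point, in m); z points along the fingers, y is the line along which they close (so a half turn about z gives the same grasp; the last joint's range is limited). The gripper opens to 85 mm and grips with 20 to 120 N. Pads are 22 mm wide; open, the fingers measure 114 mm over their backs; the gripper's body (76 mm by 85 mm) begins 54 mm behind the grasp point. The pads swing forward as they close: fully open they stand 13 mm farther back than shut.
Start: joints at [1.115, 0.423, 1.63, -0, 1.089, -0.019], TCP at [0.264, 0.566, 0.304] pointing down, gripper open.
Joint ranges: [-3, 3], [-0.9, 2.11], [0.09, 2.58], [-1.31, 4.45], [0.11, 2.69], [-2.54, 2.54]. Speed limits (rad/s): [2.39, 2.39, 3.01, 3.14, 3.14, 3.14].

### API

Orientations are given as a rotation vector (axis times angle).
In Python, from cell import env, viewer, spotter gives the robot as it stands.
- The arm moves only by the tool move_arm, never from a script. Its argument "deltas" is a list of rows, each a list of 6 numbers: the shift along the tool's x, y, z scaled (see below), then the turn, a rotation vector about the tool's x, y, z scaled (see below). A call has 1 to 5 rows; each row shifts and turns the commanded pose from where the row before left it, along the tool's axes as they then stand; what a row does not reach is not made up. The controller multiplies each number of a shift by 0.04 m and each number of a turn by 360 degrees. A row lasts 1/8 s, in which the tool goes at most 62.5 mm and 10.7 degrees, less where a joint would pass 70% of its speed; a pose out of reach is approached as far as the arm can. A call with a number of a shift or a turn outside -1 to 1 is refused whole. A call with a gripper value outside its range is refused whole. "grip" is the gripper command: -1 is shut, 1 is fully open, values between are in proportion, set as the call begins (left out, the last holds). The fingers move at their own pace and stop on an object; "grip_force" is the grip in N (left out, the last holds). Time passes only in rows, so rows that do not move let the fingers close. It gives the time, the measured TCP pose, the force, the opening and the grip force at its end, in the units of the state.
- env.sense(): the state, without advancing time (a new reading comes with each control period).
- viewer.grab_frame(name): name is "side" or "top"; returns a dict with "image" (384x512x3 uint8, blue, green, red), "depth" (384x512 float32, m along the optical axis (not along the pixel's ray), 0 where there is no reading), "vfov" (degrees; the focal length in pixels is half the picture's height over the tangent of half this angle, whatever the lens; pixels are square), "cx", "cy" (the principal point, pixels), "R" (3x3) and "t" (3): a world point X has camera coordinates R X + t. Camera axes: x right, y down, z forward; pixel columns grow to the right and rows downward; lengths in m; the calibration is good to about 2 mm. A picture is of the moment at which its call begins.
- env.finish_job(): hands the job in; it is judged then, once.
Trained networks look in a picture, given as the dict that the camera call returned (one of the last four; its "shot" number tells which), for a name from the list of things; names that differ only in an ending like _2 or _b are one class to them, and where a whole thing is asked for, a point or a joint stands for the part that bears it (a point fixed in the world has none). Each returns a list of dicts, best first, with "conf" (0 to 1); they miss things now and then, are a little off and sometimes report something else, mostly with a low value. They report only what shows in the picture. A call takes as long as a camera call.
- spotter.cut_out(name, picture): "region" (384x512 bool, what is visible of it) and "at" ([column, row] in pixels, amid what is visible of it).
The state is a dict: "time_s": time; "joints": joint angles; "joint_vel": joint speeds; "joint_torque": joint torques, N m; "ee_pos": TCP position; "tool_rot": TCP orientation; "force": force on the tool from outside, world axes, zero at the start; "wrist_torque": the same for the moment, N m; "width": finger opening in m; "gripper_force": force on a finger pad.
Only numpy, scipy, OpenCV 4.12 (cv2) and the standard library are available. Lean on these libraries where they do the work, as an engineer would, in place of code of your own. Each camera call takes 0.05 s, during which the arm holds its last target. There are 200 camera calls.

## Working session

There is one attempt and no reset: what is moved stays moved. The work goes in short steps, Python scripts to look and compute and a tool call to move; the robot and the scene stay as the last step left them, time stands still between calls to the robot, and variables do not carry over. Pictures are saved under pics/ and viewed, at most 10 in all, crops included, and the job is handed in when it is done.

Besides the shell and the picture viewer there is one more tool, called after "Call:" in YAML: its name, and indented under it one key for each argument. move_arm: Moves the arm, as the interface text tells. Shifts and turns lie within -1 to 1; 1 stands for 0.04 m of shift or 360 degrees of turn. Its arguments: {"type":"object","properties":{"deltas":{"type":"array"},"grip":{"type":"number"},"grip_force":{"type":"number"}},"required":["deltas"]}

```bash
mkdir -p pics; ls; cat > h.py <<'E'
from cell import env, viewer, spotter
import numpy as np, cv2
def world(p, m=None):
    d=p["depth"]; h,w=d.shape; f=h/2/np.tan(np.radians(p["vfov"])/2)
    v,u=np.mgrid[:h,:w]
    c=np.stack([(u-p["cx"])*d/f,(v-p["cy"])*d/f,d],-1)
    W=(c-np.array(p["t"]))@np.array(p["R"])
    W[d==0]=np.nan
    return W
E
python3 - <<'E'
from h import *
s=env.sense(); print(s["ee_pos"],s["tool_rot"],s["width"],s["time_s"])
ps={}
for n in("top","side"):
    p=viewer.grab_frame(n); ps[n]=p; cv2.imwrite(f"pics/{n}0.png",p["image"])
p=ps["top"]; W=world(p)
for n in["board","waste_tray","tool_tray","offcut1","cast_upper","cast_lower","dropper","mixing_bowl","spray_can","jar","spatula"]:
    for r in spotter.cut_out(n,p)[:4]:
        q=W[r["region"]]; q=q[~np.isnan(q[:,0])]
        if len(q): print(n,round(r["conf"],2),np.round(r["at"]),"med",np.round(np.median(q,0),3),"lo",np.round(np.percentile(q,2,axis=0),3),"hi",np.round(np.percentile(q,98,axis=0),3))
E
```

```text
pics
[0.2642039  0.56593159 0.30315323] [-6.80632547e-01 -3.06661637e+00  2.31332584e-03] 0.08508905388570419 0.0
board 0.93 [277. 218.] med [ 0.536 -0.074  0.045] lo [ 0.399 -0.243  0.038] hi [0.681 0.09  0.051]
waste_tray 0.59 [343. 204.] med [ 0.575 -0.315  0.003] lo [ 0.445 -0.379 -0.003] hi [ 0.704 -0.245  0.033]
tool_tray 0.9 [214. 229.] med [0.504 0.157 0.004] lo [ 0.375  0.089 -0.003] hi [0.636 0.225 0.034]
tool_tray 0.26 [126. 218.] med [0.534 0.46  0.027] lo [0.482 0.395 0.003] hi [0.582 0.5   0.067]
offcut1 0.59 [290. 216.] med [ 0.544 -0.116  0.061] lo [ 0.534 -0.128  0.054] hi [ 0.551 -0.104  0.065]
offcut1 0.46 [289. 190.] med [ 0.625 -0.12   0.058] lo [ 0.615 -0.127  0.052] hi [ 0.635 -0.11   0.066]
offcut1 0.45 [299. 237.] med [ 0.478 -0.155  0.059] lo [ 0.467 -0.168  0.046] hi [ 0.488 -0.145  0.065]
cast_upper 0.59 [264. 217.] med [ 0.529 -0.037  0.069] lo [ 0.504 -0.062  0.058] hi [ 0.55  -0.013  0.081]
cast_lower 0.47 [309. 208.] med [ 0.56  -0.195  0.066] lo [ 0.535 -0.22   0.057] hi [ 0.581 -0.169  0.081]
dropper 0.15 [288. 215.] med [ 0.544 -0.117  0.061] lo [ 0.534 -0.131  0.054] hi [ 0.551 -0.104  0.065]
mixing_bowl 0.68 [127. 219.] med [0.534 0.458 0.028] lo [0.481 0.393 0.002] hi [0.585 0.499 0.068]
spray_can 0.64 [376. 208.] med [ 0.548 -0.413  0.129] lo [ 0.525 -0.438  0.016] hi [ 0.573 -0.402  0.172]
jar 0.51 [292. 151.] med [ 0.764 -0.137  0.068] lo [ 0.74  -0.166  0.008] hi [ 0.796 -0.111  0.075]
jar 0.5 [378. 207.] med [ 0.548 -0.413  0.131] lo [ 0.525 -0.44   0.022] hi [ 0.573 -0.402  0.172]
jar 0.16 [126. 220.] med [0.533 0.459 0.029] lo [0.478 0.394 0.001] hi [0.585 0.5   0.068]
spatula 0.83 [228. 151.] med [0.778 0.097 0.004] lo [ 0.753 -0.034 -0.003] hi [0.813 0.152 0.022]
```

```bash
python3 - <<'E'
import cv2
a=cv2.imread("pics/top0.png")[130:290,170:410]; cv2.imwrite("pics/top0c.png",cv2.resize(a,None,fx=3.3,fy=3.3,interpolation=cv2.INTER_CUBIC))
E
```

```text
(no output)
```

View pics/top0c.png

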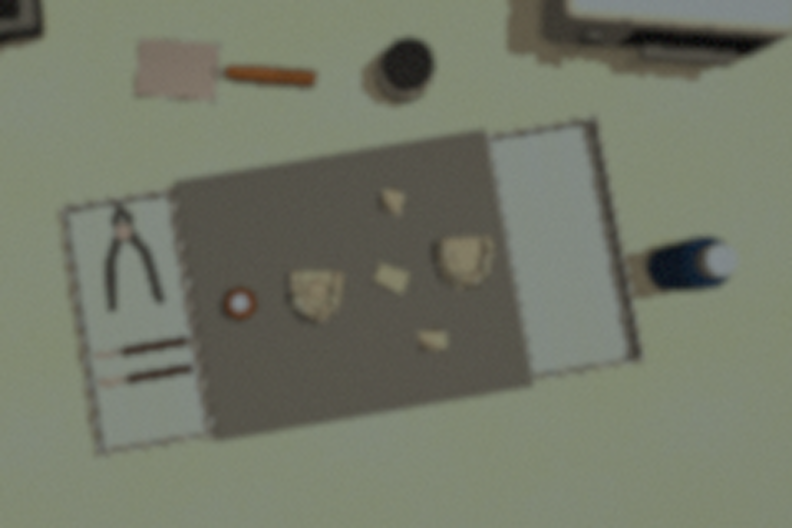

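View pics/side0.png

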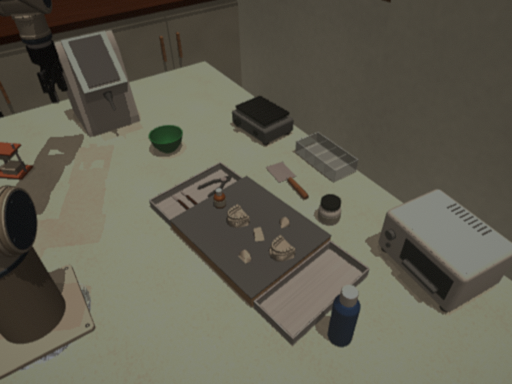

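Top crop: the waste tray is on the right (−y). The offcuts are at crop (392,202), (392,277) and (432,340). The middle one lies between the casts at (316,294) and (465,260), and the bottle is at (239,303).

```bash
cat >> h.py <<'E'
from scipy.spatial.transform import Rotation as Ro
def frame():
    return np.load("fr.npy")
def tob(P): # world xy -> board frame
    c=frame(); a=c[2]; R=np.array([[np.cos(a),np.sin(a)],[-np.sin(a),np.cos(a)]])
    return (np.asarray(P)[...,:2]-c[:2])@R.T
def plan(xb,yb,ang=None,z=None):
    """deltas (tool axes, units of 40mm / 360deg) from current pose to board xy, tool y at ang deg from board x"""
    s=env.sense(); c=frame(); R=Ro.from_rotvec(s["tool_rot"]).as_matrix(); a=c[2]
    t=np.array([c[0]+xb*np.cos(a)-yb*np.sin(a),c[1]+xb*np.sin(a)+yb*np.cos(a),s["ee_pos"][2] if z is None else z])
    print("world target",t.round(4),"tool-axis mm",((t-s["ee_pos"])@R*1000).round(1))
def state():
    s=env.sense(); R=Ro.from_rotvec(s["tool_rot"]).as_matrix(); ty=tob(frame()[:2]+R[:2,1])
    print("t",s["time_s"],"board xy",tob(s["ee_pos"]).round(4),"z",s["ee_pos"][2].round(4),"tilt",R[2].round(3),"tool y ang in board",np.degrees(np.arctan2(ty[1],ty[0])).round(1),"w",round(s["width"],4),"F",np.round(s["force"],1),"j",np.round(s["joints"],2))
def look(names,p):
    W=world(p)
    for n in names:
        for r in spotter.cut_out(n,p)[:4]:
            q=W[r["region"]]; q=q[~np.isnan(q[:,0])]
            if n=="offcut1": q=q[q[:,2]>.0] 
            if len(q):
                b=tob(q); print(n,round(r["conf"],2),np.round(r["at"]),"b lo",np.percentile(b,3,axis=0).round(3),"hi",np.percentile(b,97,axis=0).round(3),"z",np.percentile(q[:,2],[5,50,95]).round(3))
E
python3 - <<'E'
from h import *
p=viewer.grab_frame("top"); W=world(p)
r=spotter.cut_out("board",p)[0]; q=W[r["region"]]; q=q[(abs(q[:,2]-.045)<.006)]
(cx,cy),(w,h),a=cv2.minAreaRect(q[:,:2].astype(np.float32)*1000); print("rect",cx,cy,w,h,a)
yaw=a if w<h else a-90
for _ in range(3):
    if yaw>45: yaw-=180
    if yaw<-90: yaw+=180
np.save("fr.npy",[cx/1000,cy/1000,np.radians(yaw)]); print(yaw)
look(["board","waste_tray","tool_tray","offcut1","cast_upper","cast_lower","dropper","spray_can"],p)
state()
E
```

```text
rect 539.853515625 -76.42680358886719 280.6368408203125 338.9905700683594 8.584793090820312
8.584793090820312
board 0.96 [278. 217.] b lo [-0.132 -0.16 ] hi [0.131 0.159] z [0.04  0.045 0.05 ]
board 0.27 [290. 150.] b lo [ 0.189 -0.122] hi [ 0.241 -0.07 ] z [0.03  0.068 0.074]
waste_tray 0.82 [342. 204.] b lo [-0.128 -0.294] hi [ 0.127 -0.183] z [-0.002  0.003  0.028]
tool_tray 0.69 [212. 230.] b lo [-0.128  0.175] hi [0.13  0.294] z [-0.002  0.004  0.031]
offcut1 0.44 [288. 190.] b lo [ 0.067 -0.067] hi [ 0.093 -0.046] z [0.046 0.057 0.062]
offcut1 0.39 [300. 236.] b lo [-0.084 -0.084] hi [-0.064 -0.058] z [0.048 0.058 0.064]
cast_upper 0.49 [267. 218.] b lo [-0.029  0.014] hi [0.02  0.065] z [0.051 0.068 0.08 ]
cast_lower 0.58 [312. 208.] b lo [-0.023 -0.146] hi [ 0.024 -0.096] z [0.059 0.067 0.08 ]
dropper 0.49 [243. 222.] b lo [-0.015  0.107] hi [0.011 0.134] z [0.077 0.084 0.105]
spray_can 0.73 [378. 207.] b lo [-0.067 -0.363] hi [-0.017 -0.323] z [0.003 0.126 0.171]
t 1.15 board xy [-0.1764  0.6767] z 0.3039 tilt [-0. -0. -1.] tool y ang in board 56.4 w 0.0855 F [-0.3 -0.4 -0.1] j [ 1.12  0.42  1.63 -0.    1.09 -0.02]
```

Call:
move_arm:
  deltas:
    - [0, 0, 0, 0, 0, 0.0285]
    - [0, 0, 0, 0, 0, 0.0285]
    - [0, 0, 0, 0, 0, 0.0285]
    - [0, 0, 0, 0, 0, 0.0285]
    - [0, 0, 0, 0, 0, 0.0285]
  grip: -0.65

```text
time_s: 1.78
ee_pos: [0.2644, 0.5663, 0.3039]
tool_rot: [1.948, 2.464, -0.0]
force: [-0.5, 0.1, -1.1]
width: 0.0153
gripper_force: 0.0
```

Call:
move_arm:
  deltas:
    - [0, 0, 0, 0, 0, 0.0142]
    - [-1, 0.4, 0, 0, 0, 0]
    - [-1, 0.4, 0, 0, 0, 0]
    - [-1, 0.4, 0, 0, 0, 0]
    - [-1, 0.4, 0, 0, 0, 0]

```text
time_s: 2.4
ee_pos: [0.352, 0.4165, 0.3041]
tool_rot: [2.049, 2.381, 0.001]
force: [0.6, -0.4, -0.2]
width: 0.0146
gripper_force: 0.0
```

Call:
move_arm:
  deltas:
    - [-1, 0.4, 0, 0, 0, 0]
    - [-1, 0.4, 0, 0, 0, 0]
    - [-1, 0.4, 0, 0, 0, 0]
    - [-1, 0.4, 0, 0, 0, 0]
    - [-1, 0.4, 0, 0, 0, 0]

```text
time_s: 3.02
ee_pos: [0.461, 0.2305, 0.3041]
tool_rot: [2.049, 2.381, 0.001]
force: [0.2, 0.5, -0.4]
width: 0.0148
gripper_force: 0.0
```

Call:
move_arm:
  deltas:
    - [-1, 0.4, 0, 0, 0, 0]
    - [-1, 0.4, 0, 0, 0, 0]
    - [-1, 0.4, 0, 0, 0, 0]
    - [-1, 0.4, 0, 0, 0, 0]
    - [-1, 0.4, 0, 0, 0, 0]

```text
time_s: 3.65
ee_pos: [0.5699, 0.0446, 0.3041]
tool_rot: [2.049, 2.381, 0.0]
force: [0.8, -0.4, -0.6]
width: 0.0145
gripper_force: 0.0
```

```bash
python3 - <<'E'
from h import *
state(); plan(0.080,-0.005,z=0.16)
E
```

```text
t 3.65 board xy [0.0478 0.1152] z 0.3041 tilt [ 0.  0. -1.] tool y ang in board -0.0 w 0.0145 F [ 0.8 -0.4 -0.6] j [ 0.06  0.35  1.75  0.    1.05 -0.09]
world target [ 0.6197 -0.0694  0.16  ] tool-axis mm [-120.2   32.2  144.1]
```

Call:
move_arm:
  deltas:
    - [-0.8, 0.2, 0, 0, 0, 0]
    - [-0.8, 0.2, 0.4, 0, 0, 0]
    - [-0.8, 0.2, 0.8, 0, 0, 0]
    - [-0.6, 0.2, 0.8, 0, 0, 0]
    - [0, 0, 0.8, 0, 0, 0]

```text
time_s: 4.28
ee_pos: [0.6196, -0.0698, 0.1911]
tool_rot: [2.051, 2.378, 0.001]
force: [0.6, 0.4, -0.4]
width: 0.015
gripper_force: 0.0
```

Call:
move_arm:
  deltas:
    - [0, 0, 0.8, 0, 0, 0]
    - [0, 0, 0, 0, 0, 0]

```text
time_s: 4.53
ee_pos: [0.6172, -0.0679, 0.1576]
tool_rot: [-2.047, -2.378, 0.004]
force: [-0.3, 0.7, 0.3]
width: 0.015
gripper_force: 0.0
```

```bash
python3 - <<'E'
from h import *
state(); 
p=viewer.grab_frame("side"); a=p["image"][150:310,150:370]
cv2.imwrite("pics/s1.png",cv2.resize(a,None,fx=3.6,fy=3.6,interpolation=cv2.INTER_CUBIC))
look(["offcut1"],p)
E
```

```text
t 4.525 board xy [ 0.0777 -0.0032] z 0.1576 tilt [ 0.001 -0.005 -1.   ] tool y ang in board -0.0 w 0.015 F [-0.3  0.7  0.3] j [-0.13  0.61  1.72 -0.    0.82 -0.28]
offcut1 0.54 [259. 234.] b lo [-0.016 -0.058] hi [ 0.009 -0.028] z [0.048 0.06  0.063]
offcut1 0.43 [243. 255.] b lo [-0.082 -0.087] hi [-0.065 -0.063] z [0.049 0.059 0.062]
```

View pics/s1.png

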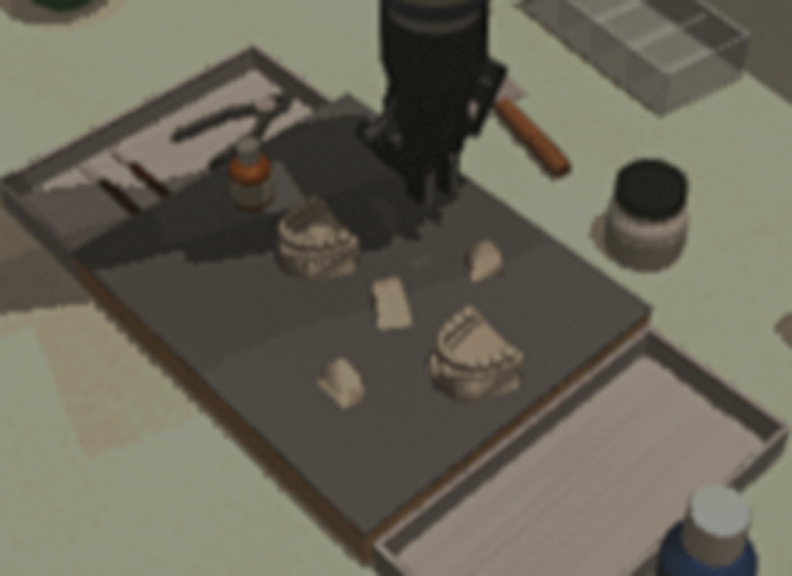

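The tips are just above the board at (430,205), behind offcut A at (485,262). The lane is clear, so I'll lower.

Call:
move_arm:
  deltas:
    - [0, 0, 0.4, 0, 0, 0]
    - [0, 0, 0.2, 0, 0, 0]
    - [0, 0, 0.1, 0, 0, 0]
    - [0, 0, 0.1, 0, 0, 0]
    - [0, 0.05, 0, 0, 0, 0]

```text
time_s: 5.25
ee_pos: [0.6206, -0.0677, 0.1277]
tool_rot: [-2.049, -2.381, 0.0]
force: [0.4, -0.5, -0.5]
width: 0.0151
gripper_force: 0.0
```

```bash
python3 - <<'E'
from h import *
state()
p=viewer.grab_frame("side"); W=world(p); b=tob(W.reshape(-1,3)).reshape(384,512,2)
m=(abs(b[...,0]-.08)<.04)&(abs(b[...,1]+.0)<.03)&(W[...,2]>.047)&(W[...,2]<.12)
print(m.sum(),np.percentile(W[m][:,2],[0,2,5,20]).round(4))
a=p["image"][190:240,230:310]
cv2.imwrite("pics/s2.png",cv2.resize(a,None,fx=8,fy=8,interpolation=cv2.INTER_CUBIC))
E
```

```text
t 5.25 board xy [ 0.0812 -0.0034] z 0.1277 tilt [ 0. -0. -1.] tool y ang in board -0.0 w 0.0151 F [ 0.4 -0.5 -0.5] j [-0.13  0.66  1.72 -0.    0.77 -0.28]
290 [0.047  0.0472 0.0476 0.0676]
```

View pics/s2.png

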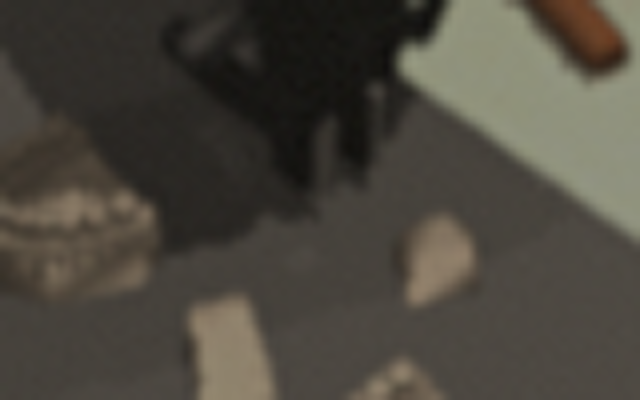

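Call:
move_arm:
  deltas:
    - [0, 0, 0.12, 0, 0, 0]
    - [-0.25, 0, 0, 0, 0, 0]
    - [-0.25, 0, 0, 0, 0, 0]
    - [-0.25, 0, 0, 0, 0, 0]
    - [-0.25, 0, 0, 0, 0, 0]

```text
time_s: 5.92
ee_pos: [0.6268, -0.1083, 0.1232]
tool_rot: [2.05, 2.38, 0.0]
force: [0.5, 0.8, 0.4]
width: 0.0149
gripper_force: 0.1
```

Call:
move_arm:
  deltas:
    - [-0.25, 0, 0, 0, 0, 0]
    - [-0.25, 0, 0, 0, 0, 0]
    - [-0.25, 0, 0, 0, 0, 0]
    - [-0.25, 0, 0, 0, 0, 0]
    - [-0.25, 0, 0, 0, 0, 0]

```text
time_s: 6.55
ee_pos: [0.6342, -0.1573, 0.1231]
tool_rot: [2.049, 2.381, -0.0]
force: [0.3, 0.1, -0.1]
width: 0.0147
gripper_force: 0.2
```

```bash
python3 - <<'E'
from h import *
state()
p=viewer.grab_frame("side")
look(["offcut1"],p)
a=p["image"][170:310,200:370]
cv2.imwrite("pics/s3.png",cv2.resize(a,None,fx=4,fy=4,interpolation=cv2.INTER_CUBIC))
E
```

```text
t 6.55 board xy [ 0.0813 -0.0941] z 0.1231 tilt [-0.  0. -1.] tool y ang in board -0.0 w 0.0147 F [ 0.3  0.1 -0.1] j [-0.26  0.69  1.65 -0.    0.8  -0.41]
offcut1 0.69 [244. 254.] b lo [-0.083 -0.088] hi [-0.065 -0.062] z [0.046 0.057 0.062]
offcut1 0.66 [258. 233.] b lo [-0.016 -0.06 ] hi [ 0.013 -0.026] z [0.046 0.059 0.063]
offcut1 0.56 [301. 233.] b lo [ 0.067 -0.128] hi [ 0.09  -0.106] z [0.046 0.057 0.061]
```

View pics/s3.png

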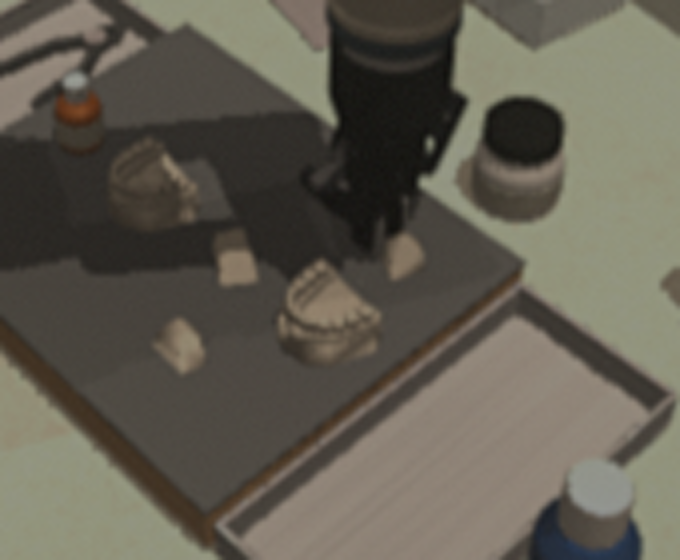

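Offcut A at (405,255) sits squarely ahead of the fingers. I'll keep going over the edge.

Call:
move_arm:
  deltas:
    - [-0.25, 0, 0, 0, 0, 0]
    - [-0.25, 0, 0, 0, 0, 0]
    - [-0.25, 0, 0, 0, 0, 0]
    - [-0.25, 0, 0, 0, 0, 0]
    - [-0.25, 0, 0, 0, 0, 0]

```text
time_s: 7.28
ee_pos: [0.6416, -0.2069, 0.1231]
tool_rot: [-2.05, -2.381, 0.0]
force: [0.4, -0.2, 0.1]
width: 0.0154
gripper_force: 0.1
```

Call:
move_arm:
  deltas:
    - [-0.25, 0, 0, 0, 0, 0]
    - [-0.25, 0, 0, 0, 0, 0]
    - [-0.25, 0, 0, 0, 0, 0]
    - [-0.25, 0, 0, 0, 0, 0]
    - [-0.2, 0, 0, 0, 0, 0]

```text
time_s: 7.9
ee_pos: [0.6488, -0.2543, 0.1231]
tool_rot: [2.05, 2.381, -0.0]
force: [-0.5, 0.5, -1.1]
width: 0.015
gripper_force: 0.0
```

```bash
python3 - <<'E'
from h import *
state()
p=viewer.grab_frame("side")
look(["offcut1"],p)
p=viewer.grab_frame("top")
look(["offcut1"],p)
E
```

```text
t 7.9 board xy [ 0.0812 -0.1922] z 0.1231 tilt [-0.  0. -1.] tool y ang in board -0.0 w 0.015 F [-0.5  0.5 -1.1] j [-0.39  0.74  1.54 -0.    0.86 -0.54]
offcut1 0.54 [244. 254.] b lo [-0.083 -0.087] hi [-0.064 -0.062] z [0.047 0.058 0.062]
offcut1 0.48 [325. 263.] b lo [ 0.066 -0.214] hi [ 0.091 -0.191] z [0.007 0.017 0.019]
offcut1 0.43 [302. 236.] b lo [-0.084 -0.084] hi [-0.064 -0.06 ] z [0.052 0.06  0.065]
```

A is in the tray. Next is B, at board (-0.074, -0.072).

Call:
move_arm:
  deltas:
    - [0, 0, -0.9, 0, 0, 0]
    - [0, 0, -1, 0, 0, 0]
    - [0.9, -0.8, 0, 0, 0, 0]
    - [0.9, -0.8, 0, 0, 0, 0]
    - [0.9, -0.8, 0, 0, 0, 0]

```text
time_s: 8.72
ee_pos: [0.5364, -0.1598, 0.1993]
tool_rot: [2.049, 2.381, 0.0]
force: [-0.9, -0.1, -0.3]
width: 0.0148
gripper_force: 0.0
```

Call:
move_arm:
  deltas:
    - [0.9, -0.8, 0, 0, 0, 0]
    - [0.83, -0.68, 0, 0, 0, 0]
    - [0, 0, 0.8, 0, 0, 0]
    - [0, 0, 0.5, 0, 0, 0]
    - [0, 0, 0, 0, 0, 0]

```text
time_s: 9.35
ee_pos: [0.468, -0.1009, 0.1462]
tool_rot: [-2.047, -2.38, 0.002]
force: [-0.1, 0.0, -0.3]
width: 0.0149
gripper_force: 0.0
```

```bash
python3 - <<'E'
from h import *
state(); plan(-.074,-.018,z=.123)
E
```

```text
t 9.35 board xy [-0.0747 -0.0135] z 0.1462 tilt [ 0.001 -0.003 -1.   ] tool y ang in board 0.0 w 0.0149 F [-0.1  0.  -0.3] j [-0.24  0.48  2.04  0.    0.63 -0.39]
world target [ 0.4694 -0.1053  0.123 ] tool-axis mm [-4.5  0.8 23.2]
```

Call:
move_arm:
  deltas:
    - [0, 0, 0.35, 0, 0, 0]
    - [0, 0, 0.22, 0, 0, 0]
    - [-0.25, 0, 0, 0, 0, 0]
    - [-0.25, 0, 0, 0, 0, 0]
    - [-0.25, 0, 0, 0, 0, 0]

```text
time_s: 9.98
ee_pos: [0.4737, -0.1322, 0.1247]
tool_rot: [2.049, 2.38, 0.0]
force: [0.5, -0.0, 0.0]
width: 0.0147
gripper_force: 0.0
```

Call:
move_arm:
  deltas:
    - [-0.25, 0, 0, 0, 0, 0]
    - [-0.25, 0, 0, 0, 0, 0]
    - [-0.25, 0, 0, 0, 0, 0]
    - [-0.25, 0, 0, 0, 0, 0]
    - [-0.25, 0, 0, 0, 0, 0]

```text
time_s: 10.6
ee_pos: [0.4809, -0.1812, 0.1243]
tool_rot: [-2.049, -2.381, 0.0]
force: [-0.4, 0.6, 1.1]
width: 0.0148
gripper_force: 0.1
```

```bash
python3 - <<'E'
from h import *
state()
look(["offcut1"],viewer.grab_frame("side"))
E
```

```text
t 10.6 board xy [-0.074  -0.0948] z 0.1243 tilt [ 0. -0. -1.] tool y ang in board -0.0 w 0.0148 F [-0.4  0.6  1.1] j [-0.38  0.55  1.97  0.    0.62 -0.53]
offcut1 0.48 [325. 261.] b lo [ 0.066 -0.214] hi [ 0.091 -0.191] z [0.004 0.017 0.02 ]
```

Call:
move_arm:
  deltas:
    - [-0.25, 0, 0, 0, 0, 0]
    - [-0.25, 0, 0, 0, 0, 0]
    - [-0.25, 0, 0, 0, 0, 0]
    - [-0.25, 0, 0, 0, 0, 0]
    - [-0.25, 0, 0, 0, 0, 0]

```text
time_s: 11.32
ee_pos: [0.4883, -0.2308, 0.1243]
tool_rot: [2.05, 2.381, 0.0]
force: [0.6, 1.6, 0.1]
width: 0.0149
gripper_force: 0.1
```

Call:
move_arm:
  deltas:
    - [-0.25, 0, 0, 0, 0, 0]
    - [-0.25, 0, 0, 0, 0, 0]
    - [-0.25, 0, 0, 0, 0, 0]
    - [-0.25, 0, 0, 0, 0, 0]
    - [-0.2, 0, 0, 0, 0, 0]

```text
time_s: 11.95
ee_pos: [0.4955, -0.2782, 0.1243]
tool_rot: [2.05, 2.381, 0.0]
force: [-0.4, 0.4, 0.9]
width: 0.015
gripper_force: 0.0
```

Call:
move_arm:
  deltas:
    - [0, 0, -0.9, 0, 0, 0]
    - [0, 0, -1, 0, 0, 0]
    - [0, 0, 0, 0, 0, 0]

```text
time_s: 12.32
ee_pos: [0.4969, -0.2786, 0.2033]
tool_rot: [2.046, 2.377, 0.002]
force: [-0.3, 0.6, -0.3]
width: 0.0147
gripper_force: 0.0
```

```bash
python3 - <<'E'
from h import *
state()
look(["offcut1"],viewer.grab_frame("side"))
look(["offcut1","cast_lower","cast_upper"],viewer.grab_frame("top"))
E
```

```text
t 12.325 board xy [-0.0726 -0.1935] z 0.2033 tilt [-0.004  0.005 -1.   ] tool y ang in board -0.0 w 0.0147 F [-0.3  0.6 -0.3] j [-0.53  0.48  1.82 -0.    0.84 -0.68]
offcut1 0.69 [244. 242.] b lo [-0.137 -0.169] hi [0.126 0.16 ] z [0.028 0.045 0.047]
offcut1 0.54 [280. 298.] b lo [-0.088 -0.222] hi [-0.064 -0.196] z [0.01  0.018 0.02 ]
offcut1 0.52 [323. 265.] b lo [ 0.066 -0.214] hi [ 0.092 -0.182] z [0.003 0.017 0.019]
offcut1 0.56 [328. 187.] b lo [ 0.065 -0.213] hi [ 0.089 -0.191] z [0.013 0.018 0.021]
cast_upper 0.7 [265. 216.] b lo [-0.029  0.013] hi [0.018 0.064] z [0.059 0.068 0.08 ]
```

Both are in the tray. Before working between the casts I'll check how wide the gripper is near cast height.

```bash
python3 - <<'E'
from h import *
s=env.sense(); R=Ro.from_rotvec(s["tool_rot"]).as_matrix()
for n in("side","top"):
    W=world(viewer.grab_frame(n)).reshape(-1,3); q=(W-s["ee_pos"])@R; q=q[(abs(q[:,:2])<.09).all(1)]
    for lo in range(-20,80,10):
        a=q[(q[:,2]>=lo/1000)&(q[:,2]<lo/1000+.01)]
        if len(a): print(n,lo,len(a),"x",a[:,0].min().round(3),a[:,0].max().round(3),"y",a[:,1].min().round(3),a[:,1].max().round(3))
E
```

```text
side -20 116 x -0.02 0.01 y -0.064 0.063
side -10 90 x -0.019 -0.006 y -0.056 0.061
side 0 108 x -0.019 0.013 y -0.049 0.052
side 10 92 x -0.016 0.013 y -0.044 0.048
side 20 83 x -0.015 0.008 y -0.038 0.041
side 30 30 x -0.014 -0.001 y -0.022 0.021
side 40 47 x -0.013 0.002 y -0.021 0.02
side 50 50 x -0.013 0.004 y -0.021 0.021
side 60 37 x -0.013 0.003 y -0.02 0.023
side 70 7 x -0.011 0.001 y -0.013 0.01
top -20 16 x -0.013 0.012 y -0.055 0.062
top -10 6 x 0.003 0.012 y 0.039 0.046
top 0 9 x 0.004 0.011 y 0.031 0.05
top 10 6 x 0.006 0.012 y 0.03 0.04
top 20 3 x 0.0 0.01 y 0.027 0.036
top 30 1 x 0.011 0.011 y 0.018 0.018
top 50 1 x 0.01 0.01 y 0.012 0.012
top 60 1 x 0.01 0.01 y 0.009 0.009
```

Below cast height the half-width is only 22 mm, so it fits between the casts.

Call:
move_arm:
  deltas:
    - [0.95, 0.75, 0, 0, 0, 0]
    - [0.95, 0.75, 0, 0, 0, 0]
    - [0.95, 0.75, 0, 0, 0, 0]
    - [0.95, 0.75, 0, 0, 0, 0]
    - [0, 0, 0, 0, 0, 0.025]

```text
time_s: 13.35
ee_pos: [0.5928, -0.1064, 0.1998]
tool_rot: [-2.229, -2.213, -0.001]
force: [0.1, -0.6, 0.8]
width: 0.0149
gripper_force: 0.0
```

Call:
move_arm:
  deltas:
    - [0, 0, 0, 0, 0, 0.028]
    - [0, 0, 0, 0, 0, 0.028]
    - [0, 0, 0, 0, 0, 0.028]
    - [0, 0, 0, 0, 0, 0.028]
    - [0, 0, 0, 0, 0, 0.028]

```text
time_s: 13.98
ee_pos: [0.5912, -0.1093, 0.1997]
tool_rot: [-2.962, -1.044, 0.001]
force: [-0.4, -0.1, -0.1]
width: 0.0145
gripper_force: 0.0
```

Call:
move_arm:
  deltas:
    - [0, 0, 0, 0, 0, 0.028]
    - [0, 0, 0, 0, 0, 0.028]
    - [0, 0, 0, 0, 0, 0.029]
    - [0, 0, 0, 0, 0, 0]

```text
time_s: 14.48
ee_pos: [0.5912, -0.1093, 0.1998]
tool_rot: [-3.132, -0.237, 0.001]
force: [-0.4, -0.8, -0.2]
width: 0.0149
gripper_force: 0.0
```

```bash
python3 - <<'E'
from h import *
state(); plan(.046,-.042,z=.123)
look(["offcut1"],viewer.grab_frame("side"))
E
```

```text
t 14.475 board xy [ 0.0459 -0.0401] z 0.1998 tilt [-0.001 -0.    -1.   ] tool y ang in board -89.9 w 0.0149 F [-0.4 -0.8 -0.2] j [-0.2   0.52  1.75  0.    0.87  1.22]
world target [ 0.5916 -0.1111  0.123 ] tool-axis mm [ 0.2  1.9 76.8]
offcut1 0.65 [323. 265.] b lo [ 0.066 -0.214] hi [ 0.09  -0.191] z [0.005 0.017 0.019]
offcut1 0.51 [259. 233.] b lo [-0.015 -0.059] hi [ 0.01  -0.029] z [0.048 0.06  0.063]
offcut1 0.39 [294. 182.] b lo [ 0.055 -0.083] hi [0.298 0.135] z [0.001 0.014 0.225]
```

Call:
move_arm:
  deltas:
    - [0, 0.05, 0.9, 0, 0, 0]
    - [0, 0, 0.7, 0, 0, 0]
    - [0, 0, 0.3, 0, 0, 0]
    - [-0.2, 0, 0, 0, 0, 0]
    - [-0.2, 0, 0, 0, 0, 0]

```text
time_s: 15.2
ee_pos: [0.5758, -0.1138, 0.1252]
tool_rot: [3.132, 0.236, 0.002]
force: [-0.2, -0.0, 0.1]
width: 0.0147
gripper_force: 0.0
```

Call:
move_arm:
  deltas:
    - [-0.2, 0, 0, 0, 0, 0]
    - [-0.2, 0, 0, 0, 0, 0]
    - [-0.2, 0, 0, 0, 0, 0]
    - [-0.2, 0, 0, 0, 0, 0]
    - [-0.2, 0, 0, 0, 0, 0]

```text
time_s: 15.82
ee_pos: [0.5359, -0.1198, 0.1244]
tool_rot: [3.133, 0.234, 0.001]
force: [1.2, -0.4, -0.2]
width: 0.0152
gripper_force: 0.3
```

```bash
python3 - <<'E'
from h import *
state()
look(["offcut1","cast_lower","cast_upper"],viewer.grab_frame("side"))
E
```

```text
t 15.825 board xy [-0.0103 -0.0423] z 0.1244 tilt [ 0.  0. -1.] tool y ang in board -90.0 w 0.0152 F [ 1.2 -0.4 -0.2] j [-0.24  0.58  1.89 -0.    0.67  1.18]
cast_lower 0.44 [246. 243.] b lo [-0.137 -0.169] hi [0.13  0.157] z [0.028 0.045 0.047]
cast_upper 0.79 [234. 218.] b lo [-0.031  0.011] hi [0.007 0.059] z [0.05  0.067 0.078]
cast_upper 0.58 [218. 198.] b lo [-0.017  0.102] hi [0.012 0.125] z [0.05  0.077 0.103]
```

Call:
move_arm:
  deltas:
    - [-0.2, 0, 0, 0, 0, 0]
    - [-0.2, 0, 0, 0, 0, 0]
    - [-0.2, 0, 0, 0, 0, 0]
    - [-0.2, 0, 0, 0, 0, 0]
    - [-0.2, 0, 0, 0, 0, 0]

```text
time_s: 16.65
ee_pos: [0.4961, -0.1257, 0.1243]
tool_rot: [-3.133, -0.234, 0.0]
force: [0.2, 0.0, 1.1]
width: 0.0152
gripper_force: 0.1
```

Call:
move_arm:
  deltas:
    - [-0.1, 0, 0, 0, 0, 0]
    - [0.3, 0, 0, 0, 0, 0]
    - [0, 0, -1, 0, 0, 0]
    - [0, 0, -1, 0, 0, 0]
    - [0, 0, 0, 0, 0, 0]

```text
time_s: 17.27
ee_pos: [0.5075, -0.1248, 0.2073]
tool_rot: [3.131, 0.235, 0.01]
force: [-0.5, 0.4, -0.6]
width: 0.0149
gripper_force: 0.0
```

```bash
python3 - <<'E'
from h import *
state()
p=viewer.grab_frame("side")
look(["offcut1","cast_lower","cast_upper"],p)
a=p["image"][170:310,180:350]
cv2.imwrite("pics/s4.png",cv2.resize(a,None,fx=4,fy=4,interpolation=cv2.INTER_CUBIC))
E
```

```text
t 17.275 board xy [-0.0392 -0.043 ] z 0.2073 tilt [ 0.006  0.003 -1.   ] tool y ang in board -90.0 w 0.0149 F [-0.5  0.4 -0.6] j [-0.26  0.41  1.93  0.    0.8   1.16]
offcut1 0.53 [239. 250.] b lo [-0.087 -0.064] hi [-0.067 -0.034] z [0.047 0.059 0.063]
offcut1 0.16 [254. 239.] b lo [-0.137 -0.169] hi [0.132 0.155] z [0.028 0.045 0.047]
cast_lower 0.87 [279. 249.] b lo [-0.024 -0.152] hi [ 0.027 -0.101] z [0.046 0.065 0.079]
cast_upper 0.67 [235. 217.] b lo [-0.049 -0.034] hi [0.011 0.062] z [0.047 0.068 0.139]
```

View pics/s4.png

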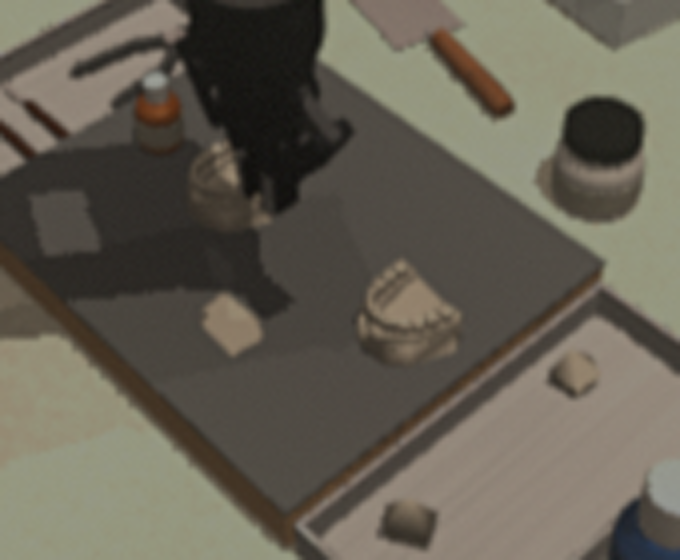

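M now lies at crop (232,325), clear of the casts. The other two are in the tray at (573,372) and (408,522). Next I'll turn back and sweep M along the lane.

Call:
move_arm:
  deltas:
    - [-0.5, -0.65, 0, 0, 0, 0]
    - [-0.45, -0.6, 0, 0, 0, 0]
    - [0, 0, 0, 0, 0, -0.028]
    - [0, 0, 0, 0, 0, -0.028]
    - [0, 0, 0, 0, 0, -0.028]

```text
time_s: 18.1
ee_pos: [0.4592, -0.0804, 0.2032]
tool_rot: [-2.959, -1.052, 0.003]
force: [1.1, -0.6, -0.1]
width: 0.0145
gripper_force: 0.0
```

Call:
move_arm:
  deltas:
    - [0, 0, 0, 0, 0, -0.028]
    - [0, 0, 0, 0, 0, -0.028]
    - [0, 0, 0, 0, 0, -0.028]
    - [0, 0, 0, 0, 0, -0.028]
    - [0, 0, 0, 0, 0, -0.028]

```text
time_s: 18.73
ee_pos: [0.4591, -0.0805, 0.2031]
tool_rot: [-2.229, -2.211, 0.002]
force: [0.6, -1.3, 0.7]
width: 0.0146
gripper_force: 0.0
```

Call:
move_arm:
  deltas:
    - [0, 0, 0, 0, 0, -0.026]
    - [0, 0, 0.5, 0, 0, 0]
    - [0, 0, 0.5, 0, 0, 0]
    - [0, 0, 0, 0, 0, 0]

```text
time_s: 19.23
ee_pos: [0.4583, -0.0803, 0.1624]
tool_rot: [-2.047, -2.378, 0.004]
force: [-0.3, -0.4, -0.2]
width: 0.015
gripper_force: 0.0
```

```bash
python3 - <<'E'
from h import *
state(); plan(-.077,.0,z=.123)
E
```

```text
t 19.225 board xy [-0.0812  0.0083] z 0.1624 tilt [ 0.002 -0.005 -1.   ] tool y ang in board -0.0 w 0.015 F [-0.3 -0.4 -0.2] j [-0.2   0.43  2.06 -0.    0.65 -0.35]
world target [ 0.4637 -0.0879  0.123 ] tool-axis mm [-8.4  4.4 39.3]
```

Call:
move_arm:
  deltas:
    - [0, 0.1, 0.6, 0, 0, 0]
    - [0, 0, 0.36, 0, 0, 0]
    - [-0.2, 0, 0, 0, 0, 0]
    - [-0.25, 0, 0, 0, 0, 0]
    - [-0.25, 0, 0, 0, 0, 0]

```text
time_s: 19.85
ee_pos: [0.4683, -0.1087, 0.1266]
tool_rot: [2.049, 2.38, 0.001]
force: [0.3, -0.1, 0.6]
width: 0.0152
gripper_force: 0.1
```

Call:
move_arm:
  deltas:
    - [-0.25, 0, 0, 0, 0, 0]
    - [-0.25, 0, 0, 0, 0, 0]
    - [-0.25, 0, 0, 0, 0, 0]
    - [-0.25, 0, 0, 0, 0, 0]
    - [-0.25, 0, 0, 0, 0, 0]

```text
time_s: 20.48
ee_pos: [0.4753, -0.1578, 0.1259]
tool_rot: [-2.049, -2.381, 0.0]
force: [0.4, 1.8, 2.2]
width: 0.0149
gripper_force: 0.8
```

Call:
move_arm:
  deltas:
    - [-0.25, 0, 0, 0, 0, 0]
    - [-0.25, 0, 0, 0, 0, 0]
    - [-0.25, 0, 0, 0, 0, 0]

```text
time_s: 20.85
ee_pos: [0.4798, -0.1875, 0.1259]
tool_rot: [-2.049, -2.381, 0.0]
force: [-0.5, 0.4, 0.1]
width: 0.0151
gripper_force: 0.4
```

```bash
python3 - <<'E'
from h import *
state()
look(["offcut1"],viewer.grab_frame("side")); look(["offcut1"],viewer.grab_frame("top"))
E
```

```text
t 20.85 board xy [-0.076  -0.1009] z 0.1259 tilt [ 0. -0. -1.] tool y ang in board -0.0 w 0.0151 F [-0.5  0.4  0.1] j [-0.4   0.55  1.97 -0.    0.63 -0.55]
offcut1 0.62 [279. 298.] b lo [-0.089 -0.224] hi [-0.059 -0.196] z [0.002 0.017 0.021]
offcut1 0.6 [258. 269.] b lo [-0.088 -0.146] hi [-0.067 -0.114] z [0.046 0.059 0.063]
offcut1 0.53 [323. 265.] b lo [ 0.066 -0.214] hi [ 0.089 -0.192] z [0.006 0.017 0.019]
```

Call:
move_arm:
  deltas:
    - [-0.25, 0, 0, 0, 0, 0]
    - [-0.25, 0, 0, 0, 0, 0]
    - [-0.25, 0, 0, 0, 0, 0]
    - [-0.25, 0, 0, 0, 0, 0]
    - [-0.25, 0, 0, 0, 0, 0]

```text
time_s: 21.68
ee_pos: [0.4872, -0.237, 0.126]
tool_rot: [2.05, 2.381, 0.0]
force: [-0.8, -0.2, -0.5]
width: 0.0152
gripper_force: 0.0
```

Call:
move_arm:
  deltas:
    - [-0.25, 0, 0, 0, 0, 0]
    - [-0.25, 0, 0, 0, 0, 0]
    - [-0.25, 0, 0, 0, 0, 0]
    - [-0.25, 0, 0, 0, 0, 0]
    - [-0.15, 0, 0, 0, 0, 0]

```text
time_s: 22.3
ee_pos: [0.4941, -0.2825, 0.1259]
tool_rot: [2.05, 2.381, 0.0]
force: [-0.4, -0.7, -0.5]
width: 0.0146
gripper_force: 0.0
```

```bash
python3 - <<'E'
from h import *
state()
p=viewer.grab_frame("side"); look(["offcut1"],p)
a=p["image"][220:340,220:380]
cv2.imwrite("pics/s5.png",cv2.resize(a,None,fx=4,fy=4,interpolation=cv2.INTER_CUBIC))
E
```

```text
t 22.3 board xy [-0.076  -0.1969] z 0.1259 tilt [-0.  0. -1.] tool y ang in board -0.0 w 0.0146 F [-0.4 -0.7 -0.5] j [-0.54  0.6   1.85 -0.    0.69 -0.69]
offcut1 0.65 [326. 265.] b lo [ 0.066 -0.214] hi [ 0.09 -0.19] z [0.007 0.017 0.02 ]
offcut1 0.45 [280. 299.] b lo [-0.088 -0.223] hi [-0.064 -0.197] z [0.007 0.018 0.021]
offcut1 0.38 [273. 290.] b lo [-0.088 -0.191] hi [-0.082 -0.177] z [0.018 0.028 0.036]
```

View pics/s5.png

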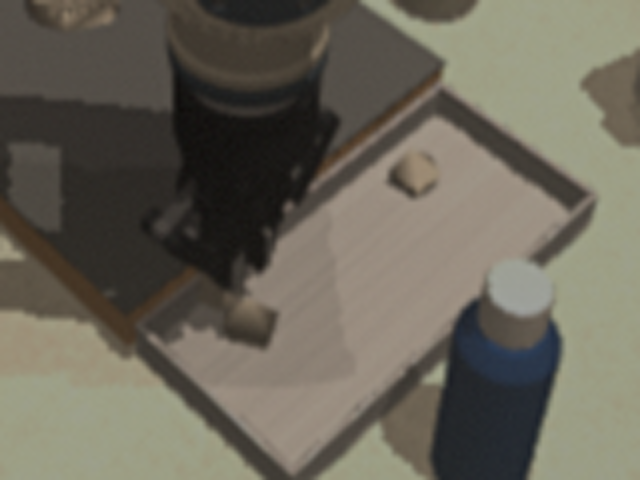

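M seems to have dropped between B (250,320) and the tray wall, under the fingertips. I'll lift and look.

Call:
move_arm:
  deltas:
    - [0, 0, -0.5, 0, 0, 0]
    - [0, 0, -1, 0, 0, 0]
    - [0, 0, -1, 0, 0, 0]
    - [0.8, 0, -0.8, 0, 0, 0]
    - [0.8, 0, 0, 0, 0, 0]

```text
time_s: 23.02
ee_pos: [0.4856, -0.2182, 0.262]
tool_rot: [2.046, 2.376, 0.003]
force: [0.1, 1.0, -1.4]
width: 0.0152
gripper_force: 0.0
```

Call:
move_arm:
  deltas:
    - [1, 0, 0, 0, 0, 0]
    - [1, 0, 0, 0, 0, 0]
    - [1, 0, 0, 0, 0, 0]
    - [1, 0, 0, 0, 0, 0]
    - [0, 0, 0, 0, 0, 0]

```text
time_s: 23.65
ee_pos: [0.4599, -0.0581, 0.2591]
tool_rot: [2.045, 2.384, 0.001]
force: [0.3, -0.2, 0.5]
width: 0.0147
gripper_force: 0.0
```

```bash
python3 - <<'E'
from h import *
state()
p=viewer.grab_frame("side"); look(["offcut1"],p)
q=viewer.grab_frame("top"); look(["offcut1","cast_upper","cast_lower","dropper"],q)
for P in(p,q):
    W=world(P).reshape(-1,3); b=tob(W); m=(b[:,0]>-.115)&(b[:,0]<-.04)&(b[:,1]<-.178)&(b[:,1]>-.235)&(W[:,2]>.009)&(W[:,2]<.07)
    print(np.c_[b[m],W[m][:,2]].round(3)[::3].tolist())
a=p["image"][250:330,230:340]; a=cv2.resize(a,None,fx=5,fy=5,interpolation=cv2.INTER_CUBIC)
cv2.imwrite("pics/s6.png",a)
E
```

```text
t 23.65 board xy [-0.0763  0.0301] z 0.2591 tilt [ 0.     0.001 -1.   ] tool y ang in board 0.2 w 0.0147 F [ 0.3 -0.2  0.5] j [-0.15  0.25  2.01  0.    0.87 -0.3 ]
offcut1 0.68 [273. 289.] b lo [-0.087 -0.192] hi [-0.066 -0.173] z [0.019 0.039 0.048]
offcut1 0.56 [336. 231.] b lo [-0.087 -0.221] hi [-0.066 -0.196] z [0.011 0.017 0.022]
offcut1 0.56 [308. 209.] b lo [-0.022 -0.142] hi [ 0.022 -0.095] z [0.059 0.067 0.08 ]
offcut1 0.52 [328. 187.] b lo [ 0.063 -0.215] hi [ 0.089 -0.19 ] z [0.004 0.016 0.021]
cast_upper 0.59 [264. 215.] b lo [-0.008  0.016] hi [0.017 0.064] z [0.06  0.067 0.078]
cast_lower 0.65 [309. 209.] b lo [-0.024 -0.144] hi [ 0.024 -0.095] z [0.056 0.067 0.08 ]
[[-0.067, -0.179, 0.048], [-0.068, -0.18, 0.046], [-0.075, -0.179, 0.048], [-0.069, -0.183, 0.047], [-0.078, -0.179, 0.047], [-0.072, -0.184, 0.046], [-0.069, -0.19, 0.049], [-0.078, -0.183, 0.048], [-0.073, -0.188, 0.048], [-0.083, -0.179, 0.044], [-0.079, -0.184, 0.045], [-0.074, -0.189, 0.046], [-0.084, -0.179, 0.041], [-0.083, -0.188, 0.048], [-0.075, -0.189, 0.043], [-0.066, -0.191, 0.035], [-0.083, -0
[... 1556 characters left out ...]
13, 0.009], [-0.08, -0.222, 0.014], [-0.077, -0.223, 0.009]]
[[-0.04, -0.212, 0.009], [-0.054, -0.227, 0.01], [-0.065, -0.209, 0.018], [-0.068, -0.201, 0.019], [-0.069, -0.212, 0.017], [-0.068, -0.18, 0.049], [-0.07, -0.197, 0.018], [-0.072, -0.208, 0.016], [-0.074, -0.219, 0.011], [-0.072, -0.185, 0.037], [-0.075, -0.2, 0.018], [-0.076, -0.21, 0.02], [-0.078, -0.221, 0.018], [-0.075, -0.182, 0.048], [-0.078, -0.199, 0.015], [-0.08, -0.209, 0.021], [-0.082, -0.221, 0.014], [-0.079, -0.185, 0.046], [-0.082, -0.202, 0.016], [-0.084, -0.212, 0.018], [-0.082, -0.182, 0.043], [-0.085, -0.198, 0.017], [-0.087, -0.208, 0.018], [-0.086, -0.185, 0.042], [-0.09, -0.203, 0.022], [-0.094, -0.187, 0.01]]
```

View pics/s6.png

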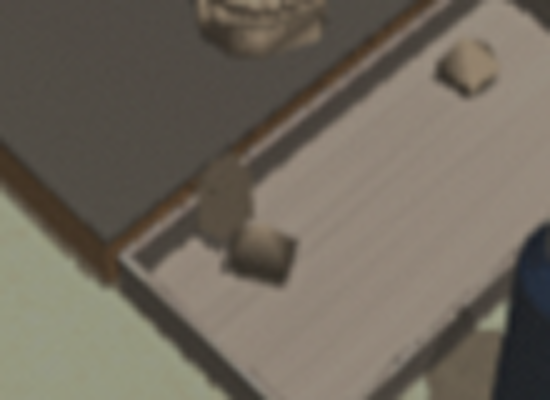

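M stands on end against the tray's inner wall. Its middle is at about z 0.03 and y −0.183, against limits of 0.042 and −0.1745, so it's inside. All three are in the tray, and I'll hand in.

```bash
python3 -c "
from cell import env
print(env.finish_job())"
```

```text
the job is handed in; nothing more can be done
None
```

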